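# Seat the vial tray in the corner of the sampler's loading station

### The arm

A 6-joint arm with a two-finger parallel gripper is mounted at the origin on the work surface. World frame = base frame: x ahead of the robot, y to its left, z up, the work surface at z = 0. Lengths are in m, angles in degrees, forces in N, time in s.
With the tool pointing down it reaches from about 0.25 to 0.775 m from the base axis. Payload 8.9 kg.
Tool frame: the origin (TCP) lies at the very end of the fingers, on their centre line; the grasp point (between the pads) lies 19 mm behind it; z points along the fingers, y is the line along which they close (so a half turn about z gives the same grasp; the last joint's range is limited). The gripper opens to 85 mm and grips with 20 to 120 N. Pads are 22 mm wide; open, the fingers measure 114 mm over their backs; the gripper's body (76 mm by 85 mm) begins 54 mm behind the grasp point. The pads swing forward as they close: fully open they stand 13 mm farther back than shut.
Start: joints at [-74.273, 16.656, -8.789, 64.555, 0, 82.019], TCP at [0.211, -0.481, 0.231] pointing down, gripper open.
Joint ranges: [-144.48, 144.48], [-52.06, 99.96], [-74.48, 78.29], [-112.23, 115.85], [-86.99, 84.42], [-180, 180]. Speed limits (degrees/s): [127.2, 127.2, 159.86, 180, 180, 180].

### API

Orientations are given as [roll, pitch, yaw] about the fixed x, y, z axes, in that order (R = Rz(yaw) Ry(pitch) Rx(roll)).
In Python, from cell import bot gives the robot as it stands.
- The arm moves only by the tool drive_tool, never from a script. Its argument "moves" is a list of rows, each a list of 3 entries, a list of its own where there are three numbers: the shift along the tool's x, y, z each as a share of 300 mm, from -1 to 1, then the turn, a rotation vector about the tool's x, y, z each as a share of 0.5 rad, from -1 to 1, then the closure, from 0 (fully open) to 1 (shut). In form: [[[dx, dy, dz], [ax, ay, az], jaw], ...]. A call has 1 to 20 rows; each row is the pose to reach, as a shift and turn from the pose commanded when the call began, along the tool's axes at that moment; what a row does not reach only later rows make up. A row lasts 1/10 s, in which the tool goes at most 50 mm and 8.59 degrees, less where a joint would pass 70% of its speed; a pose out of reach is approached as far as the arm can. A call with a number of a shift or a turn outside -1 to 1 is refused whole. A call with a gripper value outside its range is refused whole. The fingers move at their own pace and stop on an object; the grip force is fixed at half the most. Time passes only in rows, so rows that repeat a pose let the fingers close. It gives the time, the measured TCP pose, the force, the opening and the grip force at its end, in the units of the state.
- bot.observe(): the state, without advancing time (a new reading comes with each control period).
- bot.capture(name): name is "scene" or "top" or "wrist"; returns (picture, depth): 384x512x3 uint8, blue, green, red; 384x512 float32, m along the optical axis (not along the pixel's ray), 0 where there is no reading.
- bot.get_calibration(name): a dict with "mtx" (3x3 intrinsics, pixels), "extrinsics" (4x4, takes a point from camera to world coordinates). Camera axes: x right, y down, z forward; pixel columns grow to the right and rows downward; lengths in m; the calibration is good to about 2 mm. A picture is of the moment at which its call begins: read the wrist's pose just before it. get_calibration takes no time and is no camera call; for the wrist camera it gives the pose at the moment of the call.
- bot.finish_job(): hands the job in; it is judged then, once.
Trained networks look in the newest picture that a camera, given by its name, has taken for a name from the list of things; names that differ only in an ending like _2 or _b are one class to them, and where a whole thing is asked for, a point or a joint stands for the part that bears it (a point fixed in the world has none). Each returns a list of dicts, best first, with "score" (0 to 1); they miss things now and then, are a little off and sometimes report something else, mostly with a low value. They report only what shows in the picture. A call takes as long as a camera call. They do not tell look-alikes from the thing itself.
- bot.cut_out(query, camera): "region" (384x512 bool, what is visible of it) and "box" ([left, top, width, height] in pixels, round what is visible of it).
- bot.mark_of(query, camera): "uv" ([column, row] in pixels: a listed point, or the origin of a listed thing).
The state is a dict: "time": time; "joint_pos": joint angles; "qd": joint speeds; "joint_efforts": joint torques, N m; "tool_pos": TCP position; "ee_rot": TCP orientation; "wrist_force": force on the tool from outside, world axes, zero at the start; "wrist_torque": the same for the moment, N m; "finger_gap": finger opening in m; "grasp_force": force on a finger pad.
Only numpy, scipy, OpenCV 4.12 (cv2) and the standard library are available. Lean on these libraries where they do the work, as an engineer would, in place of code of your own. Each camera call takes 0.05 s, during which the arm holds its last target. There are 200 camera calls.

### The job

Push the vial tray along the bench into the corner of the loading station, so that it ends up square there, with its far side flush against the long back fence and its left side flush against the short side stop. Only push it by its sides: keep off its carrying handle, do not lift or tip the tray, and leave the bottle, the beaker and the jar where they stand. Finish with the robot clear of everything.

Things in the scene. Friction and masses are not known exactly. Their poses are not given: they have to be found in the camera images.
- station: Fixed low aluminium L of fences (28 mm high, 12 mm thick), no floor plate. Origin: inner corner at bench level. x points away from the robot, square to the back fence; y left along it. Back fence face: x = 0, y 0 to -280 mm. Side stop face: y = 0, x 0 to -100 mm. Low grey module behind the back fence: 46 mm high with fittings, x 14 to 124 mm, y 0 to -250 mm.
- tray: Loose white vial tray, block 100 (its x) x 130 (its y) x 40 mm high, about 0.5 kg, slides under a few N, before the back fence and right of the side stop, turned up to 0.35 rad from the station. Origin: centre of underside, z up; +x face goes to the back fence, +y face to the side stop. Capped vials on top reach 52 mm, 8 mm or more in from the edges.
- tray_corner (a point): The lower far-left corner of the tray (its +x +y corner, 50 mm and 65 mm from its centre, at its underside); when seated it lies at the station's origin.
- tray_handle: Carrying handle, a bridge fixed over the middle of the tray's top: 12 mm (x) by 80 mm (y), top 76 mm above the bench. Origin: at the tray's top, in its middle. Not to be touched.
- bottle: Amber bottle with blue cap, 64 mm across, 130 mm high, upright on the bench near the station; origin: centre of its underside. Leave alone.
- beaker: Glass beaker, 60 mm across, 75 mm high, upright near the station; origin: centre of its underside. Leave alone.
- jar: Glass jar with blue cap, 56 mm across, 70 mm high, upright near the station; origin: centre of its underside. Leave alone.
Not all that is in view belongs to the job. There is more than one size of the tray; the job needs the middle-sized.

How it is judged:
By the outcome, as a careful person would: the job done as asked, in the order asked, and still so for the second after the job is handed in, with the robot touching nothing.
It also fails if it takes over 48 s, if anything falls off the work surface, if the arm or the gripper's body presses on something with over 40 N, if the wrist force passes 120 N, or if a joint passes its speed limit or range.

## Working session

There is one attempt and no reset: what is moved stays moved. The work goes in short steps, Python scripts to look and compute and a tool call to move; the robot and the scene stay as the last step left them, time stands still between calls to the robot, and variables do not carry over. Pictures are saved under pics/ and viewed, at most 12 in all, crops included, and the job is handed in when it is done.

Besides the shell and the picture viewer there is one more tool, called after "Emit:" as name(argument=value, ...), one argument or row to a line, values as JSON. drive_tool: Moves the arm, as the interface text tells. Its arguments: {"type":"object","properties":{"moves":{"type":"array"}},"required":["moves"]}

```bash
mkdir -p pics
cat > h.py <<'E'
import numpy as np,cv2
from cell import bot
def P(cam,d,uv):
    c=bot.get_calibration(cam);K=np.array(c['mtx']);T=np.array(c['extrinsics'])
    uv=np.atleast_2d(uv).astype(float)
    p=np.c_[(uv-K[[0,1],2])/K[[0,1],[0,1]],np.ones(len(uv))]*np.atleast_1d(d)[:,None]
    return p@T[:3,:3].T+T[:3,3]
def ray(cam,uv,z):
    a=P(cam,[1.],uv);T=np.array(bot.get_calibration(cam)['extrinsics']);o=T[:3,3]
    return o+(a-o)*((z-o[2])/(a[:,2]-o[2]))[:,None]
E
python3 - <<'E'
from h import *
ims=[]
for c in ("scene","top"):
    im,d=bot.capture(c); ims.append(im)
    cv2.imwrite(f'pics/{c}0.png',im)
    for q in ("tray","station","bottle","beaker","jar","tray_handle"):
        for r in bot.cut_out(q,c)[:4]:
            m=r['region']&(d>0); v,u=np.nonzero(m)
            if len(u)<10: continue
            p=P(c,d[v,u],np.c_[u,v])
            print(c,q,round(r['score'],2),[int(x) for x in r['box']],'c',p.mean(0).round(3),'zmax',np.percentile(p[:,2],98).round(3))
        if q in("tray","station"):
            for r in bot.mark_of(q,c)[:4]: print('   mark',q,round(r['score'],2),np.round(r['uv']),ray(c,r['uv'],0).round(3))
    for r in bot.mark_of("tray_corner",c)[:4]: print('   corner',round(r['score'],2),np.round(r['uv']),ray(c,r['uv'],0).round(3))
    T=np.array(bot.get_calibration(c)['extrinsics']);print(T.round(3).tolist())
E
```

```text
scene tray 0.87 [210, 139, 45, 37] c [0.389 0.037 0.029] zmax 0.057
scene tray 0.6 [184, 195, 70, 72] c [ 0.592 -0.095  0.04 ] zmax 0.076
   mark tray 0.86 [232. 164.] [[ 0.373  0.04  -0.   ]]
   mark tray 0.83 [222. 238.] [[ 0.577 -0.083  0.   ]]
   mark tray 0.79 [113. 200.] [[ 0.361 -0.254  0.   ]]
scene station 0.78 [212, 203, 160, 149] c [ 0.763 -0.012  0.024] zmax 0.036
   mark station 0.58 [326. 239.] [[0.679 0.107 0.   ]]
scene bottle 0.58 [99, 214, 41, 60] c [ 0.562 -0.287  0.073] zmax 0.13
scene beaker 0.68 [338, 175, 32, 42] c [0.634 0.205 0.049] zmax 0.076
scene jar 0.98 [286, 143, 24, 32] c [0.479 0.163 0.045] zmax 0.072
scene tray_handle 0.7 [100, 152, 20, 43] c [ 0.373 -0.248  0.084] zmax 0.101
scene tray_handle 0.69 [207, 201, 24, 38] c [ 0.579 -0.088  0.068] zmax 0.078
scene tray_handle 0.68 [222, 140, 25, 17] c [0.371 0.044 0.049] zmax 0.059
   corner 0.76 [254. 228.] [[ 0.583 -0.009  0.   ]]
   corner 0.7 [259. 170.] [[0.423 0.088 0.   ]]
   corner 0.57 [ 97. 238.] [[ 0.456 -0.315  0.   ]]
   corner 0.55 [221. 240.] [[ 0.581 -0.087  0.   ]]
[[0.461, 0.605, -0.649, 
[... 723 characters left out ...]
top beaker 0.89 [146, 129, 33, 31] c [0.629 0.213 0.039] zmax 0.077
top jar 0.88 [166, 200, 27, 28] c [0.465 0.167 0.059] zmax 0.073
top tray_handle 0.69 [277, 156, 31, 25] c [ 0.57  -0.084  0.072] zmax 0.079
top tray_handle 0.66 [368, 241, 10, 49] c [ 0.356 -0.244  0.095] zmax 0.102
top tray_handle 0.54 [221, 253, 28, 8] c [0.371 0.049 0.056] zmax 0.061
top tray_handle 0.19 [168, 204, 26, 22] c [0.464 0.165 0.061] zmax 0.073
   corner 0.89 [262. 168.] [[ 0.576 -0.013  0.   ]]
   corner 0.84 [388. 225.] [[ 0.44  -0.312  0.   ]]
   corner 0.77 [215. 239.] [[0.406 0.098 0.   ]]
[[-0.003, -0.998, 0.065, 0.465], [-1.0, 0.004, 0.014, -0.016], [-0.015, -0.065, -0.998, 0.858], [0.0, 0.0, 0.0, 1.0]]
```

View pics/scene0.png

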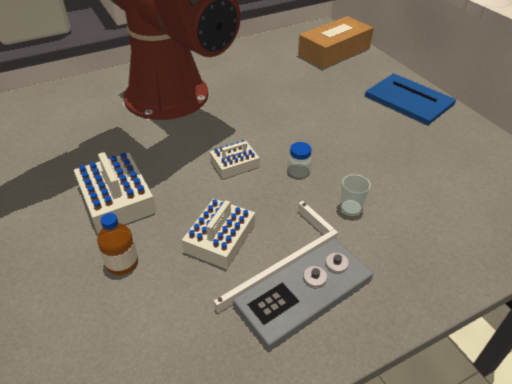

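View pics/top0.png

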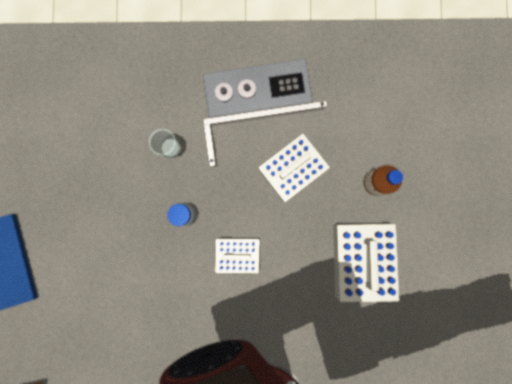

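The tray candidates in the top view are the small one at (237,255), the large one at (367,262) and one at (293,168). The last fits the job: its handle top is at about 77 mm, against 59 and 100 mm for the others, and it stands before the back fence. The station corner is at about (210,122). I'll fit the poses and confirm with a crop.

```bash
cat >> h.py <<'E'
def tray(cam,near=(0.6,-0.05),show=False):
    im,d=bot.capture(cam)
    best=None
    for r in bot.cut_out("tray",cam):
        v,u=np.nonzero(r['region']&(d>0)); p=P(cam,d[v,u],np.c_[u,v])
        s=p[(p[:,2]>.030)&(p[:,2]<.085)]
        if len(s)<100: continue
        e=np.hypot(*(s[:,:2].mean(0)-near))
        if best is None or e<best[0]: best=(e,s,p)
    s=best[1]; (c,wh,a)=cv2.minAreaRect((s[:,:2]*1000).astype(np.float32))
    yaw=a if wh[0]<wh[1] else a-90   # x is the short side
    yaw=(yaw+90)%180-90
    return im,d,np.array(c),sorted(wh),yaw
def station(d,cam):
    r=bot.cut_out("station",cam)[0]
    v,u=np.nonzero(r['region']&(d>0)); return P(cam,d[v,u],np.c_[u,v])
E
python3 - <<'E'
from h import *
im,d,c,wh,yaw=tray("top"); print('tray',c.round(1),np.round(wh,1),round(yaw,1))
p=station(d,"top"); print(np.percentile(p[:,2],[2,25,50,75,98]).round(3))
# inner top edges: rows/cols, bright fence pixels
hsv=cv2.cvtColor(im,cv2.COLOR_BGR2HSV)
m=(im.min(2)>190).astype(np.uint8); m[:95]=0;m[170:]=0;m[:,:200]=0;m[:,330:]=0
sel=lambda f:np.array([f_ for f_ in f])
back=[];side=[]
for u in range(225,318):
    v=np.nonzero(m[100:130,u])[0]
    if len(v): back.append((u,100+v.mean(),len(v)))
for v in range(130,160):
    u=np.nonzero(m[v,200:222])[0]
    if len(u): side.append((200+u.mean(),v,len(u)))
back=np.array(back);side=np.array(side);print(back[:,2].mean(),side[:,2].mean())
L=lambda q:cv2.fitLine((ray("top",q[:,:2],.028)[:,:2]*1000).astype(np.float32),cv2.DIST_HUBER,0,.01,.01).ravel()
b=L(back);s=L(side)
xb=np.linalg.solve(np.c_[b[:2],-s[:2]],s[2:]-b[2:]);ctr=b[2:]+b[:2]*xb[0]
db=-b[:2] if b[1]<0 else b[:2]
print('yaw back',np.degrees(np.arctan2(-db[0],db[1])),'side',np.degrees(np.arctan2(s[1],s[0])),'centreline cross',ctr)
ys=np.degrees(np.arctan2(-db[0],db[1]));a=np.radians(ys);X=np.array([np.cos(a),np.sin(a)]);Y=np.array([-X[1],X[0]])
o=ctr-6*X-6*Y;print('origin',o.round(1),'goal centre',(o-50*X-65*Y).round(1))
cv2.imwrite('pics/crop0.png',cv2.resize(im[50:320,130:420],None,fx=2,fy=2,interpolation=cv2.INTER_CUBIC))
E
```

```text
tray [571.8 -85.3] [ 99.3 129.4] 37.3
[0.009 0.023 0.025 0.027 0.036]
4.838709677419355 5.033333333333333
yaw back 8.208846 side 8.0587635 centreline cross [684.8564  118.35557]
origin [679.8 111.6] goal centre [639.6  40.1]
```

View pics/crop0.png

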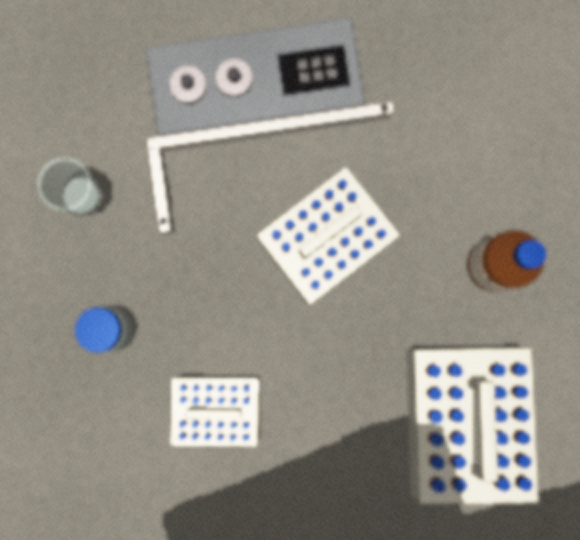

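The crop confirms it: the middle tray's corners are at (258,236), (346,168), (399,236) and (310,303), its fitted size is 99x129 mm and its yaw about 37°. The station yaw is about 8.2°, and the bottle, beaker and jar are clear of the path. Next I'll work out the moves.

```bash
cat >> h.py <<'E'
from scipy.spatial.transform import Rotation as Ro
def go(x,y,z,yaw,s=None):
    "shares for tool pointing down, tool y axis along world angle yaw+90 (mod 180)"
    s=bot.observe(); R=Ro.from_euler('xyz',s['ee_rot'],degrees=True)
    sh=R.inv().apply(np.array([x,y,z])-s['tool_pos'])/.3
    best=min((( R.inv()*Ro.from_euler('xyz',[180,0,yaw+k],degrees=True)).as_rotvec()/.5 for k in (0,180)),key=np.linalg.norm)
    print('shift',sh.round(3).tolist(),'turn',best.round(3).tolist())
E
python3 - <<'E'
from h import *
s=bot.observe();print(s['time'],s['tool_pos'],s['ee_rot'],s['wrist_force'],s['finger_gap']);print(Ro.from_euler('xyz',s['ee_rot'],degrees=True).as_matrix().round(3))
go(.504,-.137,.20,37.3); go(.504,-.137,.01,37.3)
E
```

```text
1.15 [ 0.2110999  -0.48065653  0.23130346] [-1.79997504e+02 -4.92993334e-04  2.37077664e+01] [0.20532053 0.13623826 0.05467943] 0.08535857733256363
[[ 0.916  0.402 -0.   ]
 [ 0.402 -0.916  0.   ]
 [ 0.    -0.    -1.   ]]
shift [1.355, -0.656, 0.104] turn [-0.0, -0.0, -0.474]
shift [1.355, -0.656, 0.738] turn [-0.0, -0.0, -0.474]
```

Emit:
drive_tool(
  moves=[
    [[1,-0.484,0],[0,0,-0.474],0.0],
    [[1,-0.484,0],[0,0,-0.474],0],
    [[1,-0.484,0],[0,0,-0.474],0],
    [[1,-0.484,0],[0,0,-0.474],0],
    [[1,-0.484,0],[0,0,-0.474],0],
    [[1,-0.484,0],[0,0,-0.474],0],
    [[1,-0.484,0],[0,0,-0.474],0],
    [[1,-0.484,0],[0,0,-0.474],0],
    [[1,-0.484,0],[0,0,-0.474],0],
  ],
)

```text
time: 2.05
tool_pos: [0.4277, -0.2266, 0.2313]
ee_rot: [180.0, 0.0, 37.4]
wrist_force: [-0.3, -0.6, -0.7]
finger_gap: 0.0852
grasp_force: 0.0
```

Run:
```python
from h import *
go(.504,-.137,.20,37.3); go(.504,-.137,.01,37.3)
im,d,c,wh,yaw=tray("top"); print('tray',c.round(1),np.round(wh,1),round(yaw,1))
im,d,c,wh,yaw=tray("wrist"); print('tray wrist',c.round(1),np.round(wh,1),round(yaw,1))
cv2.imwrite('pics/w1.png',im)
```

```text
shift [0.384, -0.083, 0.104] turn [0.0, 0.001, 0.004]
shift [0.384, -0.083, 0.738] turn [0.0, 0.001, 0.004]
tray [572.  -85.6] [100. 130.] 37.3
tray wrist [ 538.1 -117.1] [  6.1 128.9] 37.3
```

View pics/w1.png

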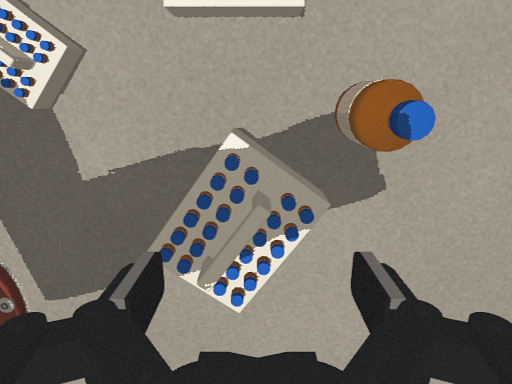

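The wrist view shows the large tray in the foreground, the small tray top left and the bottle at (385,115). The near side of the middle tray lies level at the top (165–305, row 8), so the tool is aligned with it.

Emit:
drive_tool(
  moves=[
    [[0.384,-0.083,0],[0,0,0],0],
    [[0.384,-0.083,0],[0,0,0],0],
    [[0.384,-0.083,0],[0,0,0],0],
    [[0.384,-0.083,0.6],[0,0,0],0],
    [[0.384,-0.083,0.6],[0,0,0],0],
    [[0.384,-0.083,0.6],[0,0,0],0],
    [[0.384,-0.083,0.6],[0,0,0],0],
    [[0.384,-0.083,0.738],[0,0,0],0],
    [[0.384,-0.083,0.738],[0,0,0],0],
    [[0.384,-0.083,0.738],[0,0,0],0],
  ],
)

```text
time: 3.25
tool_pos: [0.5034, -0.1381, 0.0103]
ee_rot: [-179.9, 0.0, 37.2]
wrist_force: [-0.1, -0.1, 0.9]
finger_gap: 0.0858
grasp_force: 0.0
```

Run:
```python
from h import *
im,d,c,wh,yaw=tray("wrist",(.57,-.085)); print('tray wrist',c.round(1),np.round(wh,1),round(yaw,1))
cv2.imwrite('pics/w2.png',im)
im,d,c,wh,yaw=tray("top"); print('tray',c.round(1),np.round(wh,1),round(yaw,1))
O=np.array([.6798,.1116])
def st(x,y,phi):  # station-frame tray pose -> tool pose pushing -x face, offset 61
    a=np.radians(8.2);R=np.array([[np.cos(a),-np.sin(a)],[np.sin(a),np.cos(a)]])
    b=np.radians(8.2+phi);c=O+R@[x,y];return c-.061*np.array([np.cos(b),np.sin(b)])
a=np.radians(8.2);R=np.array([[np.cos(a),-np.sin(a)],[np.sin(a),np.cos(a)]])
s0=R.T@(c/1000-O);print('tray in station',s0,yaw-8.2)
for f in np.linspace(0,1,6):
    ph=(yaw-8.2)*(1-f); p=st(s0[0]*(1-f)+(-.058)*f,s0[1]*(1-f)+(-.150)*f,ph); print(round(f,1),p.round(3),end=' '); go(*p,.01,8.2+ph)
```

```text
tray wrist [564.2 -98.4] [ 66.1 131. ] 37.3
tray [571.8 -85.5] [ 99.6 129.7] 37.7
tray in station [-0.13500333 -0.179696  ] 29.451473999023438
0.0 [ 0.524 -0.123] shift [0.079, -0.005, 0.007] turn [0.006, -0.003, -0.013]
0.2 [ 0.534 -0.11 ] shift [0.135, -0.018, 0.007] turn [0.006, -0.004, 0.192]
0.4 [ 0.546 -0.096] shift [0.192, -0.031, 0.007] turn [0.006, -0.004, 0.398]
0.6 [ 0.558 -0.082] shift [0.252, -0.044, 0.007] turn [0.005, -0.004, 0.603]
0.8 [ 0.57  -0.068] shift [0.314, -0.056, 0.007] turn [0.005, -0.004, 0.809]
1.0 [ 0.583 -0.054] shift [0.377, -0.067, 0.007] turn [0.005, -0.005, 1.015]
```

View pics/w2.png

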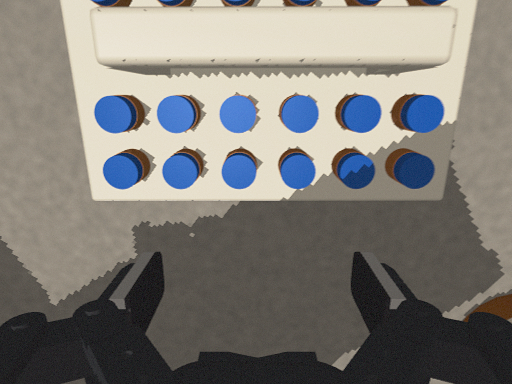

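The tray is square ahead of the open fingers, with its near edge at row 200, columns 92–443. I'll push the face with both fingers, turning as they go.

Emit:
drive_tool(
  moves=[
    [[0.04,-0.003,0.007],[0,0,0],0],
    [[0.07,-0.004,0.007],[0,0,0],0],
    [[0.085,-0.006,0.007],[0,0,0],0],
    [[0.1,-0.01,0.007],[0,0,0.06],0],
    [[0.118,-0.014,0.007],[0,0,0.12],0],
    [[0.135,-0.018,0.007],[0,0,0.19],0],
    [[0.154,-0.022,0.007],[0,0,0.26],0],
    [[0.173,-0.027,0.007],[0,0,0.33],0],
    [[0.192,-0.031,0.007],[0,0,0.4],0],
    [[0.212,-0.035,0.007],[0,0,0.47],0],
    [[0.232,-0.04,0.007],[0,0,0.54],0],
    [[0.252,-0.044,0.007],[0,0,0.6],0],
    [[0.273,-0.048,0.007],[0,0,0.67],0],
    [[0.293,-0.052,0.007],[0,0,0.74],0],
    [[0.314,-0.056,0.007],[0,0,0.81],0],
    [[0.335,-0.06,0.007],[0,0,0.88],0],
    [[0.356,-0.063,0.007],[0,0,0.95],0],
    [[0.366,-0.066,0.007],[0,0,1.0],0],
  ],
)

```text
time: 5.25
tool_pos: [0.5791, -0.0547, 0.0077]
ee_rot: [180.0, 0.1, 8.6]
wrist_force: [-3.5, -2.0, 1.7]
finger_gap: 0.0851
grasp_force: 1.9
```

```bash
cat >> h.py <<'E'
O=np.array([.6798,.1116]);A=np.radians(8.2);RS=np.array([[np.cos(A),-np.sin(A)],[np.sin(A),np.cos(A)]])
def W(x,y): return O+RS@np.array([x,y])
E
python3 - <<'E'
from h import *
s=bot.observe();print('tool in station',(RS.T@(s['tool_pos'][:2]-O)).round(4))
im,d,c,wh,yaw=tray("top"); print('tray',c.round(1),np.round(wh,1),round(yaw-8.2,1),'st',(RS.T@(c/1000-O)).round(4))
cv2.imwrite('pics/t3.png',cv2.resize(im[60:220,190:400],None,fx=3,fy=3,interpolation=cv2.INTER_CUBIC))
E
```

```text
tool in station [-0.1234 -0.1502]
tray [ 357.9 -267.6] [ 88.  168.8] -97.6 st [-0.3727 -0.3294]
```

View pics/t3.png

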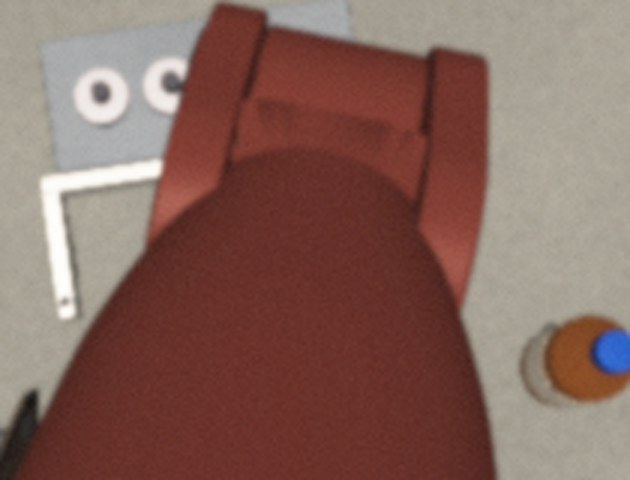

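The arm hides the tray from the top camera, so I'll use the wrist camera.

Run:
```python
from h import *
for cam in("wrist","scene"):
    im,d,c,wh,yaw=tray(cam,(.625,-.05)); print(cam,c.round(1),np.round(wh,1),round(yaw-8.2,1),'st',(RS.T@(c/1000-O)).round(4))
    if cam=="wrist":cv2.imwrite('pics/w4.png',im)
# next: press on to fence; station tool x = -.111
for x in(-.115,-.110,-.105): go(*W(x,-.150),.008,8.2)
```

```text
wrist [635.6 -51.9] [ 94.9 130.7] 0.6 st [-0.067  -0.1555]
scene [640.9 -49.8] [103.  132.2] 0.8 st [-0.0616 -0.1542]
shift [0.027, -0.002, -0.001] turn [-0.0, -0.0, 0.017]
shift [0.044, -0.002, -0.001] turn [-0.0, -0.0, 0.017]
shift [0.061, -0.002, -0.001] turn [-0.0, -0.0, 0.017]
```

View pics/w4.png

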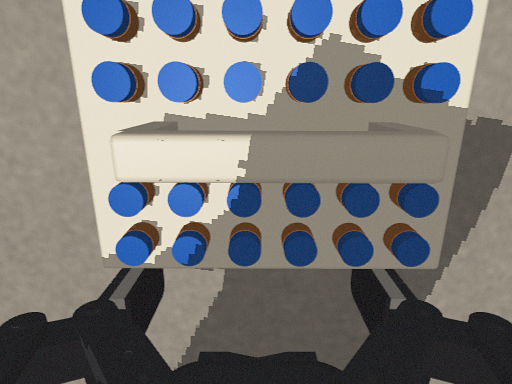

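The tray is square on both fingertips, its near edge at row 268. I'll push on gently until the wrist force shows the fence.

Emit:
drive_tool(
  moves=[
    [[0.01,0,0],[0,0,0.01],0],
    [[0.02,-0.001,0],[0,0,0.017],0],
    [[0.028,-0.002,0],[0,0,0.017],0],
    [[0.034,-0.002,0],[0,0,0.017],0],
    [[0.04,-0.002,0],[0,0,0.017],0],
    [[0.04,-0.002,0],[0,0,0.017],0],
  ],
)

```text
time: 6.15
tool_pos: [0.5915, -0.0528, 0.0078]
ee_rot: [180.0, -0.0, 8.2]
wrist_force: [-2.3, 0.1, -1.6]
finger_gap: 0.0853
grasp_force: 0.7
```

Emit:
drive_tool(
  moves=[
    [[0.003,0,0],[0,0,0],0],
    [[0.006,0,0],[0,0,0],0],
  ],
)

```text
time: 6.35
tool_pos: [0.5928, -0.0526, 0.0078]
ee_rot: [-180.0, 0.0, 8.2]
wrist_force: [-3.1, 0.2, -0.5]
finger_gap: 0.0853
grasp_force: 1.6
```

Emit:
drive_tool(
  moves=[
    [[0.004,0,0],[0,0,0],0],
    [[0.007,0,0],[0,0,0],0],
    [[0.007,0,0],[0,0,0],0],
  ],
)

```text
time: 6.65
tool_pos: [0.5941, -0.0524, 0.0077]
ee_rot: [180.0, 0.1, 8.2]
wrist_force: [-6.8, -1.1, 3.6]
finger_gap: 0.0852
grasp_force: 3.5
```

Emit:
drive_tool(
  moves=[
    [[0.004,0,0],[0,0,0],0],
    [[0.007,0,0],[0,0,0],0],
    [[0.007,0,0],[0,0,0],0],
  ],
)

```text
time: 6.95
tool_pos: [0.5941, -0.0524, 0.0077]
ee_rot: [180.0, 0.3, 8.1]
wrist_force: [-15.4, -4.0, 10.6]
finger_gap: 0.0853
grasp_force: 7.8
```

The fence is reached: the tool stopped while the force rose. Next I'll back off, lift, and work out the move round to the −y face.

Emit:
drive_tool(
  moves=[
    [[-0.1,0,0],[0,0,0],0],
    [[-0.1,0,0],[0,0,0],0],
    [[-0.1,0,-0.15],[0,0,0],0.5],
    [[-0.1,0,-0.3],[0,0,0],0.5],
    [[-0.1,0,-0.45],[0,0,0],0.5],
    [[-0.1,0,-0.45],[0,0,0],0.5],
    [[-0.1,0,-0.45],[0,0,0],0.5],
  ],
)

```text
time: 7.65
tool_pos: [0.5693, -0.0564, 0.1445]
ee_rot: [179.9, -0.2, 8.2]
wrist_force: [-0.3, 1.1, -0.4]
finger_gap: 0.043
grasp_force: 0.0
```

Run:
```python
from h import *
s=bot.observe();print(s['joint_pos'],s['finger_gap'])
print('contact tool st',RS.T@(np.array([.5941,-.0524])-O))
for cam in("wrist","scene"):
    im,d,c,wh,yaw=tray(cam,(.64,-.05)); print(cam,c.round(1),np.round(wh,1),round(yaw-8.2,1),'st',(RS.T@(c/1000-O)).round(4))
go(*W(-.05,-.255),.14,8.2); go(*W(-.05,-.255),.01,98.2)
```

```text
[-1.29953019e+01  2.49798045e+01 -1.00276904e+01  5.47354622e+01
  1.96963447e-02  1.58841478e+02] 0.04299955644602359
contact tool st [-0.10821497 -0.1501    ]
wrist [653.1 -48.1] [ 99.5 130.4] -0.0 st [-0.0492 -0.1543]
scene [655.7 -47.8] [102.6 130.8] 0.3 st [-0.0465 -0.1543]
shift [0.286, 0.35, 0.004] turn [-0.002, 0.003, -0.002]
shift [0.287, 0.351, 0.438] turn [0.001, 0.004, 3.14]
```

Emit:
drive_tool(
  moves=[
    [[0.286,0.35,0],[0,0,-1],0.5],
    [[0.286,0.35,0],[0,0,-1],0.5],
    [[0.286,0.35,0],[0,0,-1],0.5],
    [[0.286,0.35,0],[0,0,-1],0.5],
    [[0.286,0.35,0],[0,0,-1],0.5],
  ],
)

```text
time: 8.35
tool_pos: [0.6669, -0.1486, 0.1407]
ee_rot: [-179.9, 0.1, 36.8]
wrist_force: [-1.1, 0.9, 0.6]
finger_gap: 0.0428
grasp_force: 0.0
```

Emit:
drive_tool(
  moves=[
    [[0,0,0],[0,0,-1],0.5],
    [[0,0,0],[0,0,-1],0.5],
    [[0,0,0],[0,0,-1],0.5],
    [[0,0,0],[0,0,-1],0.5],
  ],
)

```text
time: 8.75
tool_pos: [0.6663, -0.1471, 0.1422]
ee_rot: [-179.9, 0.0, 65.7]
wrist_force: [0.3, -0.4, 0.5]
finger_gap: 0.0427
grasp_force: 0.0
```

Emit:
drive_tool(
  moves=[
    [[0,0,0],[0,0,-1],0.5],
    [[0,0,0],[0,0,-1],0.5],
    [[0,0,0],[0,0,-1],0.5],
    [[0,0,0],[0,0,-1],0.5],
    [[0,0,0],[0,0,-1],0.5],
  ],
)

```text
time: 9.25
tool_pos: [0.6664, -0.1472, 0.1423]
ee_rot: [-179.9, -0.0, 94.1]
wrist_force: [0.5, -0.3, 0.7]
finger_gap: 0.0424
grasp_force: 0.0
```

Run:
```python
from h import *
s=bot.observe();print(s['joint_pos'],s['finger_gap'],s['ee_rot'])
for cam in("wrist","scene","top"):
    im,d,c,wh,yaw=tray(cam,(.64,-.05)); print(cam,c.round(1),np.round(wh,1),round(yaw-8.2,1),'st',(RS.T@(c/1000-O)).round(4))
    cv2.imwrite(f'pics/{cam}5.png',im)
go(*W(-.05,-.255),.01,98.2)
```

```text
[-1.85888726e+01  3.71091090e+01  1.05629875e+01  6.35301767e+01
  6.64976845e-03  6.73428753e+01] 0.042419953621535826 [-1.79932152e+02 -3.55278274e-02  9.40682267e+01]
wrist [658.9 -60.4] [102.3 105.7] -0.1 st [-0.0452 -0.1672]
scene [656.2 -48. ] [101.7 130.5] -0.2 st [-0.0461 -0.1546]
top [648.9 -30.4] [ 97.7 100.2] -90.1 st [-0.0508 -0.1362]
shift [-0.0, -0.001, 0.442] turn [-0.0, -0.0, -0.145]
```

View pics/wrist5.png

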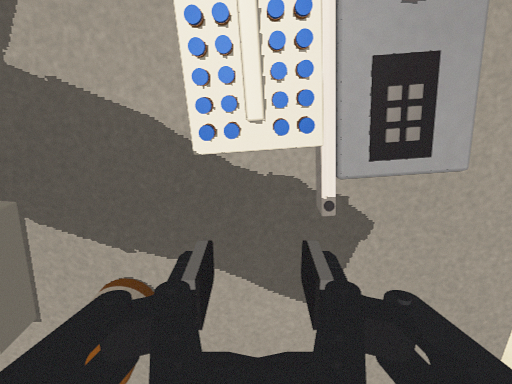

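The wrist view shows the tray flush with the back fence (edge near column 322, rows 0–150) and the fence's end at (328,207). The fingers are clear of both. I'll descend and push along the fence.

Emit:
drive_tool(
  moves=[
    [[0,-0.003,0.1],[0,0,-0.145],0.5],
    [[0,-0.003,0.25],[0,0,-0.145],0.5],
    [[0,-0.003,0.35],[0,0,-0.145],0.5],
    [[0,-0.003,0.44],[0,0,-0.145],0.5],
    [[0,-0.003,0.44],[0,0,-0.145],0.5],
    [[0,-0.003,0.44],[0,0,-0.145],0.5],
  ],
)

```text
time: 10.15
tool_pos: [0.6663, -0.1481, 0.0112]
ee_rot: [-180.0, -0.0, 98.2]
wrist_force: [0.2, 0.2, 0.3]
finger_gap: 0.0433
grasp_force: 0.0
```

Run:
```python
from h import *
s=bot.observe();print((RS.T@(s['tool_pos'][:2]-O)).round(4),s['ee_rot'])
for y in(-.230,-.160,-.145,-.141): go(*W(-.048,y),.01,98.2)
```

```text
[-0.0504 -0.2551] [-1.79981212e+02 -1.16609066e-02  9.82249004e+01]
shift [0.084, 0.008, 0.004] turn [-0.001, -0.0, 0.001]
shift [0.317, 0.008, 0.004] turn [-0.001, -0.0, 0.001]
shift [0.367, 0.008, 0.004] turn [-0.001, -0.0, 0.001]
shift [0.38, 0.008, 0.004] turn [-0.001, -0.0, 0.001]
```

Emit:
drive_tool(
  moves=[
    [[0.04,0.004,0],[0,0,0],0.5],
    [[0.07,0.006,0],[0,0,0],0.5],
    [[0.09,0.006,0],[0,0,0],0.5],
    [[0.107,0.006,0],[0,0,0],0.5],
    [[0.124,0.006,0],[0,0,0],0.5],
    [[0.141,0.006,0],[0,0,0],0.5],
    [[0.158,0.006,0],[0,0,0],0.5],
    [[0.175,0.006,0],[0,0,0],0.5],
    [[0.192,0.006,0],[0,0,0],0.5],
    [[0.209,0.006,0],[0,0,0],0.5],
    [[0.226,0.006,0],[0,0,0],0.5],
    [[0.243,0.006,0],[0,0,0],0.5],
    [[0.26,0.006,0],[0,0,0],0.5],
    [[0.277,0.006,0],[0,0,0],0.5],
    [[0.294,0.006,0],[0,0,0],0.5],
    [[0.311,0.006,0],[0,0,0],0.5],
    [[0.325,0.006,0],[0,0,0],0.5],
    [[0.335,0.006,0],[0,0,0],0.5],
  ],
)

```text
time: 11.95
tool_pos: [0.6535, -0.0479, 0.0107]
ee_rot: [-180.0, -0.0, 98.3]
wrist_force: [1.1, -4.4, 2.5]
finger_gap: 0.0426
grasp_force: 2.3
```

Run:
```python
from h import *
s=bot.observe();print((RS.T@(s['tool_pos'][:2]-O)).round(4),s['ee_rot'])
for cam in("wrist","scene"):
    im,d,c,wh,yaw=tray(cam,(.64,0.02)); print(cam,c.round(1),np.round(wh,1),round(yaw-8.2,1),'st',(RS.T@(c/1000-O)).round(4))
    cv2.imwrite(f'pics/{cam}6.png',im)
```

```text
[-0.0488 -0.1541] [-1.79989702e+02 -8.26710464e-03  9.82640908e+01]
wrist [646.3   7.2] [ 97.4 100.4] -89.8 st [-0.0481 -0.0985]
scene [648.4  15.4] [102.9 160.1] 3.1 st [-0.0448 -0.0907]
```

View pics/wrist6.png

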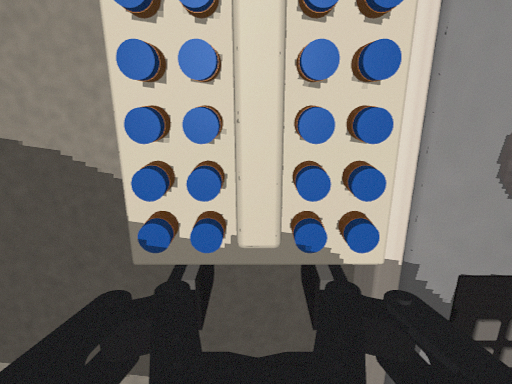

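The tray is held square at both fingertips (near edge at row 263) and flush with the fence at right. I'll push on to the side stop.

Emit:
drive_tool(
  moves=[
    [[0.01,0,0],[0,0,0],0.5],
    [[0.02,0,0],[0,0,0],0.5],
    [[0.028,0,0],[0,0,0],0.5],
    [[0.028,0,0],[0,0,0],0.5],
  ],
)

```text
time: 12.55
tool_pos: [0.6522, -0.0394, 0.0107]
ee_rot: [-180.0, -0.0, 98.3]
wrist_force: [-0.5, -0.2, -0.2]
finger_gap: 0.0425
grasp_force: 0.0
```

Emit:
drive_tool(
  moves=[
    [[0.005,0,0],[0,0,0],0.5],
    [[0.01,0,0],[0,0,0],0.5],
    [[0.01,0,0],[0,0,0],0.5],
  ],
)

```text
time: 12.85
tool_pos: [0.6519, -0.0368, 0.0108]
ee_rot: [-180.0, -0.0, 98.3]
wrist_force: [-0.2, -1.3, -0.3]
finger_gap: 0.0428
grasp_force: 0.5
```

Emit:
drive_tool(
  moves=[
    [[0.005,0,0],[0,0,0],0.5],
    [[0.007,0,0],[0,0,0],0.5],
    [[0.007,0,0],[0,0,0],0.5],
  ],
)

```text
time: 13.15
tool_pos: [0.6518, -0.0368, 0.0109]
ee_rot: [-180.0, 0.2, 98.2]
wrist_force: [0.6, -9.7, -2.7]
finger_gap: 0.0428
grasp_force: 4.6
```

Emit:
drive_tool(
  moves=[
    [[0.004,0,0],[0,0,0],0.5],
    [[0.006,0,0],[0,0,0],0.5],
    [[0.006,0,0],[0,0,0],0.5],
  ],
)

```text
time: 13.45
tool_pos: [0.6518, -0.0368, 0.0111]
ee_rot: [-180.0, 0.3, 98.1]
wrist_force: [-0.0, -17.1, -2.0]
finger_gap: 0.0426
grasp_force: 8.2
```

Emit:
drive_tool(
  moves=[
    [[-0.1,0,0],[0,0,0],0.5],
    [[-0.15,0,0],[0,0,0],0.5],
    [[-0.15,0,-0.15],[0,0,0],0.5],
    [[-0.15,0,-0.3],[0,0,0],0.3],
    [[-0.15,0,-0.45],[0,0,0.3],0],
    [[-0.15,0,-0.45],[0,0,0.6],0],
    [[-0.15,0,-0.45],[0,0,0.9],0],
    [[-0.15,0,-0.45],[0,0,1],0],
    [[-0.15,0,-0.45],[0,0,1],0],
  ],
)

```text
time: 14.35
tool_pos: [0.6579, -0.0775, 0.146]
ee_rot: [-180.0, -0.0, 69.6]
wrist_force: [0.7, 0.2, -1.1]
finger_gap: 0.0854
grasp_force: 0.0
```

Run:
```python
from h import *
s=bot.observe();print(s['joint_pos'],s['ee_rot'])
im,d,c,wh,yaw=tray("wrist",(.64,0.03)); print(c.round(1),np.round(wh,1),round(yaw-8.2,1),'st',(RS.T@(c/1000-O)).round(4))
im,d=bot.capture("scene");cv2.imwrite('pics/s7.png',cv2.resize(im[160:330,190:400],None,fx=3,fy=3,interpolation=cv2.INTER_CUBIC))
# final -x face press: tool at station x -.108 at tray centre y
for x in (-.14,-.108): go(*W(x,-.067),.01,8.2)
go(*W(-.14,-.067),.14,8.2)
```

```text
[-1.30547246e+01  3.46501652e+01  6.68574038e+00  6.20332046e+01
  3.58811401e-02  9.73814776e+01] [-1.79997741e+02 -3.58883387e-02  6.95637978e+01]
[641.6  38.3] [100.1 130.5] 0.2 st [-0.0483 -0.0671]
shift [0.198, -0.454, 0.453] turn [-0.001, -0.0, 2.147]
shift [0.249, -0.36, 0.453] turn [-0.001, -0.0, 2.147]
shift [0.198, -0.454, 0.019] turn [-0.001, -0.0, 2.147]
```

View pics/s7.png

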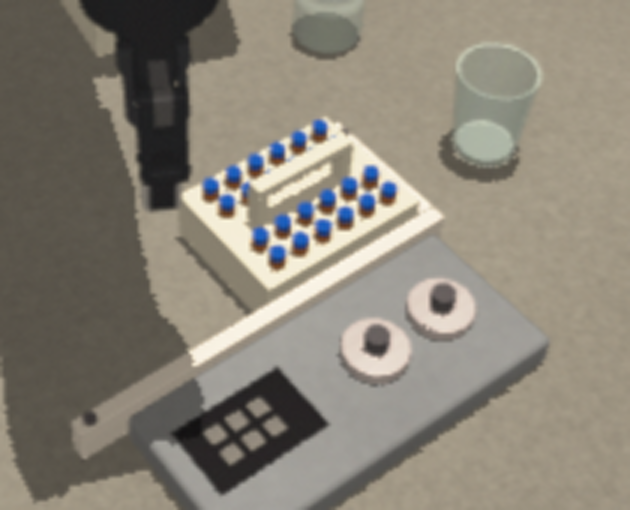

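The tray sits in the corner, measured at station (−48,−67) and within 0.2° of square. I'll press its −x face once more so it's flush, with the opened fingers staying clear of the stop.

Emit:
drive_tool(
  moves=[
    [[0.19,-0.45,0],[0,0,1],0],
    [[0.19,-0.45,0],[0,0,1],0],
    [[0.19,-0.45,0],[0,0,1],0],
    [[0.19,-0.45,0],[0,0,1],0],
    [[0.19,-0.45,0],[0,0,1],0],
  ],
)

```text
time: 15.0
tool_pos: [0.5507, 0.0236, 0.1462]
ee_rot: [180.0, -0.0, 41.1]
wrist_force: [0.4, 0.0, 1.2]
finger_gap: 0.0853
grasp_force: 0.0
```

Emit:
drive_tool(
  moves=[
    [[0,0,0],[0,0,1],0],
    [[0,0,0],[0,0,1],0],
    [[0,0,0],[0,0,1],0],
    [[0,0,0],[0,0,1],0],
    [[0,0,0],[0,0,1],0],
  ],
)

```text
time: 15.5
tool_pos: [0.5522, 0.022, 0.1458]
ee_rot: [180.0, -0.0, 12.4]
wrist_force: [-0.5, 0.2, -0.1]
finger_gap: 0.0856
grasp_force: 0.0
```

Run:
```python
from h import *
for x in (-.14,-.112,-.108): go(*W(x,-.070),.01,8.2)
```

```text
shift [-0.003, -0.002, 0.453] turn [0.0, -0.001, 0.145]
shift [0.09, 0.005, 0.453] turn [0.0, -0.001, 0.145]
shift [0.103, 0.006, 0.453] turn [0.0, -0.001, 0.145]
```

Emit:
drive_tool(
  moves=[
    [[-0.01,0,0.15],[0,0,0.145],0],
    [[-0.01,0,0.3],[0,0,0.145],0],
    [[-0.01,0,0.4],[0,0,0.145],0],
    [[-0.01,0,0.453],[0,0,0.145],0],
    [[0.03,0,0.453],[0,0,0.145],0],
    [[0.06,0.002,0.453],[0,0,0.145],0],
    [[0.08,0.004,0.453],[0,0,0.145],0],
    [[0.09,0.005,0.453],[0,0,0.145],0],
    [[0.096,0.006,0.453],[0,0,0.145],0],
    [[0.1,0.006,0.453],[0,0,0.145],0],
    [[0.1,0.006,0.453],[0,0,0.145],0],
  ],
)

```text
time: 16.6
tool_pos: [0.5809, 0.0273, 0.0101]
ee_rot: [180.0, -0.0, 8.2]
wrist_force: [0.5, 0.2, 0.1]
finger_gap: 0.0852
grasp_force: 0.0
```

Emit:
drive_tool(
  moves=[
    [[0.003,0,0],[0,0,0],0],
    [[0.006,0,0],[0,0,0],0],
    [[0.006,0,0],[0,0,0],0],
  ],
)

```text
time: 16.9
tool_pos: [0.5817, 0.0276, 0.0098]
ee_rot: [-180.0, 0.1, 8.2]
wrist_force: [-5.3, -0.2, 4.5]
finger_gap: 0.0853
grasp_force: 2.7
```

Emit:
drive_tool(
  moves=[
    [[0.003,0,0],[0,0,0],0],
    [[0.006,0,0],[0,0,0],0],
    [[0.006,0,0],[0,0,0],0],
  ],
)

```text
time: 17.2
tool_pos: [0.5826, 0.0277, 0.0096]
ee_rot: [-180.0, 0.2, 8.2]
wrist_force: [-7.3, -1.8, 5.8]
finger_gap: 0.0854
grasp_force: 4.2
```

Emit:
drive_tool(
  moves=[
    [[0.004,0,0],[0,0,0],0],
    [[0.008,0,0],[0,0,0],0],
    [[0.008,0,0],[0,0,0],0],
  ],
)

```text
time: 17.5
tool_pos: [0.5825, 0.0279, 0.0092]
ee_rot: [-180.0, 0.5, 8.1]
wrist_force: [-16.3, -3.6, 10.8]
finger_gap: 0.0855
grasp_force: 8.3
```

Emit:
drive_tool(
  moves=[
    [[-0.08,0,0],[0,0,0],0],
    [[-0.12,0,0],[0,0,0],0],
    [[-0.12,0,-0.15],[0,0,0],0],
    [[-0.12,0,-0.3],[0,0,0],0],
    [[-0.12,0,-0.45],[0,0,0],0],
    [[-0.12,0,-0.6],[0,0,0],0],
    [[-0.25,0,-0.6],[0,0,0],0],
    [[-0.4,0,-0.6],[0,0,0],0],
    [[-0.55,0,-0.6],[0,0,0],0],
    [[-0.55,0,-0.6],[0,0,0],0],
    [[-0.55,0,-0.6],[0,0,0],0],
  ],
)

```text
time: 18.6
tool_pos: [0.4236, 0.0047, 0.1905]
ee_rot: [180.0, -0.1, 8.1]
wrist_force: [0.3, 0.2, 0.2]
finger_gap: 0.0853
grasp_force: 0.0
```

Run:
```python
from h import *
for cam in("wrist","top","scene"):
    im,d,c,wh,yaw=tray(cam,(.64,0.03)); print(cam,c.round(1),np.round(wh,1),round(yaw-8.2,1),'st',(RS.T@(c/1000-O)).round(4))
    cv2.imwrite(f'pics/{cam}8.png',im)
    if cam=="wrist": w=im
    if cam=="top": t=cv2.resize(im[70:180,190:300],(384,384),interpolation=cv2.INTER_CUBIC)
cv2.imwrite('pics/f8.png',cv2.resize(np.hstack([w,t]),None,fx=.89,fy=.89))
```

```text
wrist [375.3  43. ] [76.2 98.4] -9.3 st [-0.3112 -0.0245]
top [638.9  41.1] [100.4 131.2] -0.0 st [-0.0505 -0.0639]
scene [643.9  38.6] [101.  130.4] -0.4 st [-0.0459 -0.0672]
```

View pics/f8.png

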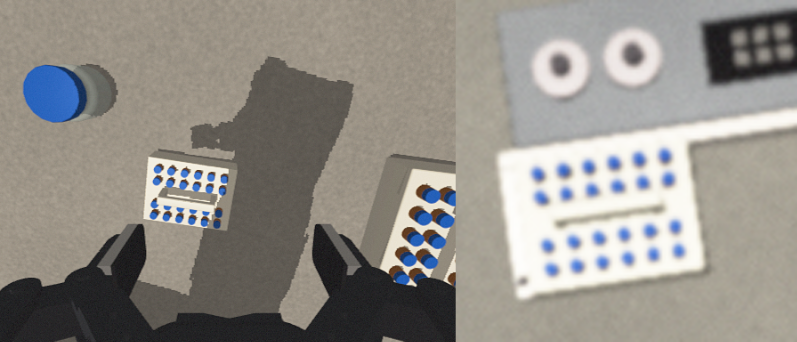

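From the top, the tray is seated with no gap: (−50.5, −63.9) against a goal of (−50, −65), yaw 0°. The robot is clear at z 0.19, so I'm handing in.

```bash
python3 -c "
from cell import bot
print(bot.finish_job())"
```

```text
the job is handed in; nothing more can be done
None
```

The middle-sized tray is square in the station corner: the top camera puts it within about 1 mm of the seated position, with no visible gap at the back fence or the side stop. I handed the job in at about 19 s of the 48 s limit, with the robot clear, and no verdict came back.

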